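# Fit the filter plate in the bench extractor

## Task

Fit the slotted filter plate into the open bay of the grey extractor box: hook its tongue under the lip with the plate tilted, then lower the other edge gently, without letting it drop, until the plate lies flat and flush in the bay. Then slide the catch fully home over the plate's free edge. Leave the other things on the bench where they are.

Things in the scene. Friction and masses are not known exactly. Their poses are not given: they have to be found in the camera images.
- extractor: Grey extractor housing fixed to the bench, 207 (x -115 to +92) x 132 (y) x 51 mm high, open bay in its top. Origin on its underside, on the bench; x points from the catch end (robot's side) to the lip end, z up. Bay: x -47 to +80, y -54 to +54 mm. A ledge round it at z = 38 carries the plate (24 mm deep at the lip end, 10 to 12 elsewhere). Rim at z = 43, flush with the seated plate's top.
- lip_edge (a point): Middle of the lower inner edge of the aluminium lip over the bay's far end, at (68, 0, 47) mm in the extractor's frame. The lip covers x = 68 to 80, the bay's full width; underside at z = 47 (9 mm above the ledge), top at z = 51.
- bay_centre (a point): Centre of the bay at ledge height, (16.5, 0, 38) mm in the extractor's frame: where the origin of the seated plate comes to lie, with 2.5 mm play either way in x and 4 mm in y.
- filter_plate: Loose slotted steel plate, 0.2 to 0.33 kg, 5 mm thick, 100 mm wide (y), 122 mm long (x) with its narrower tongue (60 wide, 14 long, 4 thick) at the +x end. Starts flat on the bench, handle up. Origin: centre of its underside; tongue tip at x = +61, plain edge at x = -61, z up. Too long to enter the bay level: the tongue goes under the lip with the plain edge raised.
- tongue_tip (a point): Middle of the tongue's tip at the plate's underside, (61, 0, 0) mm in the plate's frame.
- plate_handle (a point): Grip point of the plate's black upright handle, a solid fin 10 mm thick (along the plate's x), 60 mm long (y), rising 34 mm above the plate's top. The point is at (-8, 0, 27) mm in the plate's frame, 12 mm below the fin's top.
- catch (a joint): Slide catch at the extractor's near end, in m: 0 = drawn back (open), 0.020 = fully home, its steel strip (40 mm wide) then reaching 14 mm over the bay, 2 mm above the seated plate. Slides along the extractor's +x with about 1.5 N of friction and stays where left. Starts at 0 to 0.004.
- catch_grip (a point): Grip point of the catch's black upright thumb piece: 22 mm long (x), 14 mm thick (y), top 83 mm above the bench and 34 mm above its steel strip. The point is on its centre line, 73 mm above the bench, at x = -97 mm + joint value in the extractor's frame; it moves with the catch.
- tape_roll: Bystander: white roll of tape lying flat, 85x83x25 mm; origin at the centre of its underside.
- forceps: Bystander: thin steel forceps lying flat, 126x12x8 mm; origin at the centre of its underside.
- cassette: Bystander: small white slotted embedding cassette, 38x28x6 mm; origin at the centre of its underside.
- timer: Bystander: cream timer, 60x66x18 mm; origin at the centre of its underside.
- coverslip_box: Bystander: small white box, 46x62x16 mm; origin at the centre of its underside.
Not all that is in view belongs to the job. What is shaped like the filter_plate but pink is not meant.

How it is judged:
By the outcome, as a careful person would: the job done as asked, in the order asked, and still so for the second after the job is handed in, with the robot touching nothing.
It also fails if it takes over 48 s, if anything falls off the work surface, if the arm or the gripper's body presses on something with over 40 N, if the wrist force passes 120 N, or if a joint passes its speed limit or range.

## Robot

A 6-joint arm with a two-finger parallel gripper is mounted at the origin on a cart in front of the work surface, level with it; the furniture and walls round the work are solid. World frame = base frame: x ahead of the robot, y to its left, z up, the work surface at z = 0. Lengths are in m, angles in degrees, forces in N, time in s.
With the tool pointing down it reaches from about 0.425 to 0.95 m from the base axis. Payload 14.7 kg.
Tool frame: the origin (TCP) lies on the centre line of the jaws, within the pads' length; the fingertips stand 8 mm ahead of it and the grasp point (between the pads) lies 11 mm behind it (ctrl.tcp_to_tips is the distance from the TCP to the fingertips, in m); z points along the fingers, y is the direction in which the jaws open and shut (so a half turn about z gives the same grasp; the last joint's range is limited). The gripper opens to 85 mm and grips with 20 to 120 N. Pads are 22 mm wide; open, the fingers measure 114 mm over their backs; the gripper's body (76 mm by 85 mm) begins 54 mm behind the grasp point. The pads swing forward as they close: fully open they stand 13 mm farther back than shut.
Start: joints at [-71.597, 27.513, 91.461, -0, 61.026, -2.67], TCP at [0.234, -0.607, 0.239] pointing down, gripper open.
Joint ranges: [-157.49, 157.49], [-46.99, 117.5], [13.45, 153.17], [-89.5, 269.5], [5.16, 153.95], [-167.48, 167.48]. Speed limits (degrees/s): [108.29, 108.29, 136.94, 172.46, 172.46, 172.46].

## Interface

Orientations are given as a 3x3 rotation matrix whose columns are the frame's x, y, z axes.
In Python, from rig import ctrl gives the robot as it stands. The module is installed in compiled form; this text tells all that it offers.
- The arm moves only by the shell command python3 -m pendant 'ROWS'. ROWS is JSON, a list of rows, each a list of 3 entries, a list of its own where there are three numbers: the opening in per cent of the stroke, from 0 (shut) to 100 (fully open), then the shift along the world's x, y, z in units of 25 mm (1.0 is 25 mm), then the turn about the world's z in units of 6 degrees (1.0 is 6 degrees). A call has 1 to 5 rows; each row is the pose to reach, as a shift and turn from the pose measured when the call began; what a row does not reach only later rows make up. A row lasts 1/12 s, in which the tool goes at most 41.7 mm and 7.16 degrees, less where a joint would pass 70% of its speed; a pose out of reach is approached as far as the arm can. A call with a gripper value outside its range is refused whole. The fingers move at their own pace and stop on an object; the grip force is fixed at half the most. Time passes only in rows, so rows that repeat a pose let the fingers close. It gives the time, the measured TCP pose, the force and the opening at its end, in the units of the state.
- ctrl.get_state(): the state, without advancing time (a new reading comes with each control period).
- ctrl.camera(name): name is "side" or "top" or "wrist"; returns a dict with "frame" (384x512x3 uint8, red, green, blue), "fx", "fy", "cx", "cy" (pixels), "dist" ([k1, k2, p1, p2, k3] as OpenCV has them; the pictures are not rectified), "R" (3x3) and "t" (3): a world point X has camera coordinates R X + t. Camera axes: x right, y down, z forward; pixel columns grow to the right and rows downward; lengths in m; the calibration is good to about 2 mm. A picture is of the moment at which its call begins. There is no depth.
- ctrl.close_job(): hands the job in, once; it reports no verdict.
The state is a dict: "clock": time; "joint_positions": joint angles; "joint_vel": joint speeds; "effort": joint torques, N m; "tool_pos": TCP position; "eef_rot": TCP orientation; "force": force on the tool from outside, world axes, zero at the start; "wrist_torque": the same for the moment, N m; "opening": opening from 0.0 (shut) to 1.0 (fully open).
Only numpy, scipy, OpenCV 4.12 (cv2) and the standard library are available. Lean on these libraries where they do the work, as an engineer would, in place of code of your own. Each camera call takes 0.05 s, during which the arm holds its last target. There are 200 camera calls.

## Working session

There is one attempt and no reset: what is moved stays moved. The work goes in short steps, Python scripts to look and compute and a shell command to move; the robot and the scene stay as the last step left them, time stands still between calls to the robot, and variables do not carry over. Pictures are saved under pics/ and viewed, about 8 in all and at most 12, crops included, and the job is handed in when it is done.

```bash
mkdir -p pics; ls
cat > h.py <<'E'
import numpy as np, cv2, pickle
from rig import ctrl
def snap(n,tag):
    c=ctrl.camera(n); pickle.dump(c,open(f'pics/{tag}.pkl','wb')); cv2.imwrite(f'pics/{tag}.png',c['frame'][:,:,::-1]); return c
def load(tag): return pickle.load(open(f'pics/{tag}.pkl','rb'))
def K(c): return np.array([[c['fx'],0,c['cx']],[0,c['fy'],c['cy']],[0,0,1.]])
def ray(c,uv):
    p=cv2.undistortPoints(np.array(uv,float).reshape(-1,1,2),K(c),np.array(c['dist'],float)).reshape(-1,2)
    R=np.array(c['R']);t=np.array(c['t'])
    d=np.c_[p,np.ones(len(p))]@R; return -R.T@t,d/np.linalg.norm(d,axis=1)[:,None]
def onz(c,uv,z):
    o,d=ray(c,uv); return o+d*((z-o[2])/d[:,2])[:,None]
def tri(c1,u1,c2,u2):
    o1,d1=ray(c1,u1);o2,d2=ray(c2,u2);out=[]
    for a,b in zip(d1,d2):
        s=np.linalg.lstsq(np.c_[a,-b],o2-o1,rcond=None)[0]; p,q=o1+a*s[0],o2+b*s[1]
        out.append(np.r_[(p+q)/2,np.linalg.norm(p-q)])
    return np.array(out)
def proj(c,X):
    return cv2.projectPoints(np.array(X,float).reshape(-1,3),cv2.Rodrigues(np.array(c['R']))[0],np.array(c['t']),K(c),np.array(c['dist'],float))[0].reshape(-1,2)
E
python3 - <<'E'
from h import *
a=snap('top','top0');b=snap('side','side0');w=snap('wrist','wr0')
cv2.imwrite('pics/v1.png',np.vstack([np.hstack([cv2.resize(x['frame'],(400,300)) for x in (w,w)])[:,:,::-1]])[:,:400])
for c in(a,b,w): print(-np.array(c['R']).T@c['t'],np.array(c['R'])[2],c['fx'])
s=ctrl.get_state();print(s)
E
```

```text
pics
[0.32606803 0.24978256 1.05191618] [ 0.22099592 -0.00312421 -0.97526973] 403.9321384875159
[ 0.56993734 -0.66186143  0.72461073] [-0.01156509  0.82475796 -0.56536762] 426.07691882447784
[ 0.29776584 -0.58275679  0.37339904] [-0.25135827 -0.09558034 -0.96316324] 268.3584321654394
{'clock': 0.15, 'joint_positions': array([-7.15968491e+01,  2.75407223e+01,  9.14814847e+01,  5.71053213e-04,
        6.10273479e+01, -2.67010436e+00]), 'joint_vel': array([-0.06001142, -0.11216098, -0.10079277, -0.03638659,  0.0339371 ,
       -0.05089603]), 'effort': array([ 1.12623715e-03, -9.51148939e+01, -4.30458426e+01, -2.61867814e-05,
        8.30087287e-03,  3.53474434e-05]), 'tool_pos': array([ 0.23365144, -0.60626634,  0.23885563]), 'eef_rot': array([[ 9.33123218e-01,  3.59556658e-01, -2.64774950e-04],
       [ 3.59556752e-01, -9.33122856e-01,  8.23415989e-04],
       [ 4.89971441e-05, -8.63550198e-04, -9.99999626e-01]]), 'force': array([ 0.10821102, -0.10872639, -0.06557265]), 'wrist_torque': array([-0.0041401 ,  0.00207905, -0.0068346 ]), 'opening': 0.9987176097237931}
```

View pics/top0.png

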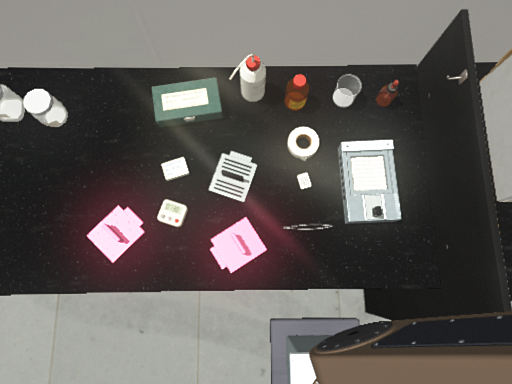

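View pics/side0.png

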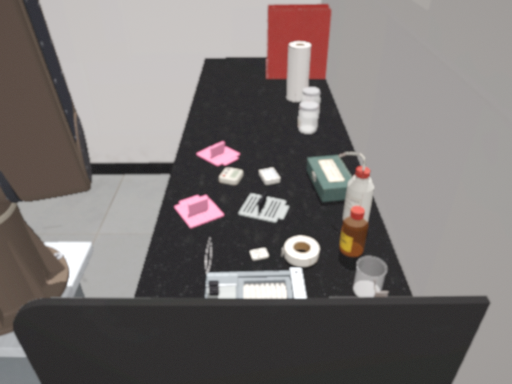

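The top view (512x384) shows these plate-shaped things:
- a grey slotted plate with a black handle at (233,177)
- pink plates at (115,234) and (238,244)

The extractor is at (370,180), with its lip up at (367,146) and the catch at (378,212). I choose the grey plate at (233,177). In the side view it is at (264,208), and the extractor is partly hidden by the partition.

Run:
```python
from h import *
a,b,w=load('top0'),load('side0'),load('wr0')
print(onz(a,[(233,177),(236,152),(370,180),(378,212),(367,146)],0.03))
f=lambda c,x,y,n,m,s:cv2.resize(c['frame'][y:y+m,x:x+n],None,fx=s,fy=s,interpolation=cv2.INTER_CUBIC)
t=np.hstack([f(a,203,145,60,60,4.5)[:270,:270],cv2.resize(a['frame'][134:230,330:410],(225,270),interpolation=cv2.INTER_CUBIC),cv2.resize(b['frame'][185:230,235:295],(305,270))])
u=np.hstack([cv2.resize(w['frame'],(400,300)),cv2.resize(b['frame'][240:300,190:320],(400,300))])
cv2.imwrite('pics/v2.png',np.vstack([t,u])[:,:,::-1])
```

```text
[[ 0.58545186  0.29619153  0.03      ]
 [ 0.65353271  0.28804927  0.03      ]
 [ 0.57259992 -0.05932738  0.03      ]
 [ 0.48850996 -0.07297582  0.03      ]
 [ 0.6651492  -0.0584839   0.03      ]]
```

View pics/v2.png

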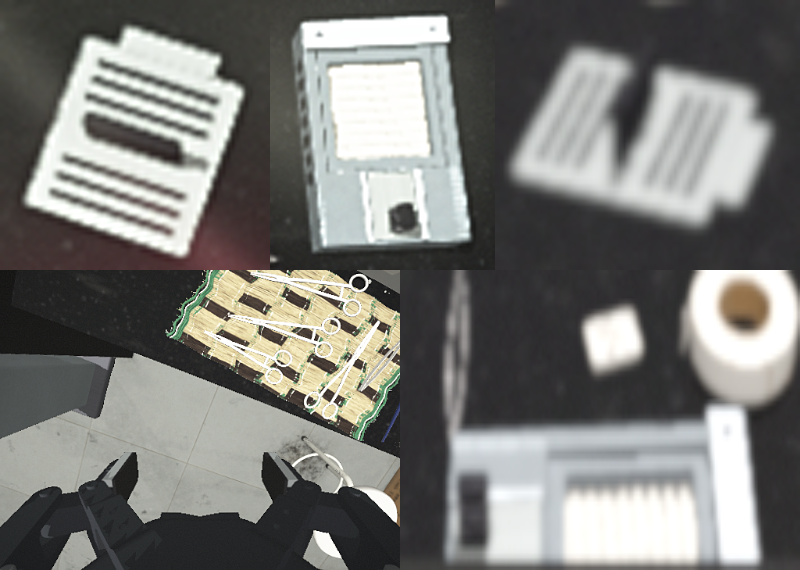

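The crops show the grey plate with its handle, its tongue towards the upper right, and the extractor with its lip at the far end and its black thumb piece near the robot. The arm starts on the other side of the black partition, so I'll measure that too.

Run:
```python
from h import *
a,b=load('top0'),load('side0')
print('wall',tri(a,[(466,12),(508,316)],b,[(479,297),(26,303)]))
print('wall base',onz(a,[(418,68),(440,288),(364,290),(370,320)],0.0))
hsv=lambda c:cv2.cvtColor(c['frame'],cv2.COLOR_RGB2HSV)
def quad(c,x0,y0,x1,y1,th):
    g=cv2.cvtColor(c['frame'],cv2.COLOR_RGB2GRAY)[y0:y1,x0:x1]
    s=6; g=cv2.resize(g,None,fx=s,fy=s,interpolation=cv2.INTER_CUBIC)
    m=(g>th).astype(np.uint8); m=cv2.morphologyEx(m,cv2.MORPH_CLOSE,np.ones((25,25)))
    k=max(cv2.findContours(m,0,2)[0],key=cv2.contourArea)
    ap=cv2.approxPolyDP(k,0.02*cv2.arcLength(k,True),True).reshape(-1,2)
    T=lambda p:(p+.5)/s-.5+[x0,y0]
    return T(k.reshape(-1,2)),T(ap),T(np.array(cv2.boxPoints(cv2.minAreaRect(k))))
k,ap,bx=quad(a,203,145,263,208,110); print('plate top',ap.round(1).tolist()); print(onz(a,ap,.005).round(4))
k,ap,bx=quad(b,235,185,295,230,95); print('plate side',ap.round(1).tolist()); print(onz(b,ap,.005).round(4))
k,ap,bx=quad(a,330,134,410,230,70); print('ext top',ap.round(1).tolist()); print(onz(a,ap,.047).round(4))
```

```text
wall [[ 0.90534665 -0.23764981  0.23498855  0.00454692]
 [ 0.24259549 -0.24235495  0.23252581  0.02615477]]
wall base [[ 0.90335591 -0.22660985  0.        ]
 [ 0.30008407 -0.21897832  0.        ]
 [ 0.29617747 -0.03054416  0.        ]
 [ 0.2249558  -0.0393975   0.        ]]
plate top [[222.2, 152.6], [208.1, 189.8], [243.6, 201.6], [256.6, 164.2], [251.1, 156.6], [231.4, 150.2]]
[[0.6604 0.3262 0.005 ]
 [0.5578 0.3635 0.005 ]
 [0.5246 0.2696 0.005 ]
 [0.6263 0.2338 0.005 ]
 [0.6481 0.2483 0.005 ]
 [0.6667 0.3014 0.005 ]]
plate side [[237.2, 212.4], [275.1, 222.4], [283.9, 218.2], [289.2, 206.1], [283.9, 198.8], [250.1, 192.2]]
[[0.5237 0.2681 0.005 ]
 [0.6259 0.2233 0.005 ]
 [0.6506 0.2408 0.005 ]
 [0.6689 0.2953 0.005 ]
 [0.6562 0.3306 0.005 ]
 [0.5588 0.3644 0.005 ]]
ext top [[392.6, 139.1], [329.6, 146.2], [329.6, 193.2], [341.4, 198.4], [344.8, 223.2], [400.9, 218.9]]
[[ 0.6773 -0.1208  0.047 ]
 [ 0.6603  0.0435  0.047 ]
 [ 0.5353  0.0504  0.047 ]
 [ 0.5216  0.0213  0.047 ]
 [ 0.4584  0.017   0.047 ]
 [ 0.4678 -0.1226  0.047 ]]
```

```bash
P="python3 -m pendant"
$P '[[100,[0,0,1.5],0],[100,[0,0,3],0],[100,[0,0,4.5],0],[100,[0,0,6],0],[100,[0,0,6],0]]'
$P '[[100,[0.8,1.4,0],-0.2],[100,[1.6,2.8,0],-0.4],[100,[2.4,4.2,0],-0.6],[100,[3.2,5.6,0],-0.8],[100,[4,7,0],-1]]'
$P '[[100,[0.8,1.4,0],-0.2],[100,[1.6,2.8,0],-0.4],[100,[2.4,4.2,0],-0.6],[100,[3.2,5.6,0],-0.8],[100,[4,7,0],-1]]'
$P '[[100,[0.8,1.4,0],-0.2],[100,[1.6,2.8,0],-0.4],[100,[2.4,4.2,0],-0.6],[100,[3.2,5.6,0],-0.8],[100,[4,7,0],-1]]'
$P '[[100,[1,0.6,0],-0.2],[100,[1,0.6,0],-0.2]]'
python3 - <<'E'
from h import *
w=snap('wrist','wr1'); print(ctrl.get_state()['tool_pos'],-np.array(w['R']).T@w['t'])
E
```

```text
clock: 0.57
tool_pos: [0.2344, -0.6084, 0.3967]
eef_rot: [[0.933, 0.36, 0.003], [0.36, -0.933, -0.009], [-0.0, 0.009, -1.0]]
force: [0.4, -0.7, 0.9]
opening: 0.999
clock: 0.98
tool_pos: [0.3348, -0.4316, 0.3965]
eef_rot: [[0.966, 0.259, 0.002], [0.259, -0.966, -0.009], [-0.0, 0.009, -1.0]]
force: [1.2, -1.4, 0.4]
opening: 1.002
clock: 1.4
tool_pos: [0.4352, -0.2547, 0.3965]
eef_rot: [[0.988, 0.155, 0.001], [0.155, -0.988, -0.009], [-0.0, 0.009, -1.0]]
force: [0.3, -1.5, -0.6]
opening: 0.998
clock: 1.82
tool_pos: [0.5357, -0.0776, 0.3964]
eef_rot: [[0.999, 0.05, 0.0], [0.05, -0.999, -0.009], [-0.0, 0.009, -1.0]]
force: [1.3, -0.7, 0.8]
opening: 0.995
clock: 1.98
tool_pos: [0.5638, -0.0589, 0.3958]
eef_rot: [[1.0, 0.031, 0.001], [0.031, -0.999, -0.008], [0.001, 0.008, -1.0]]
force: [-1.0, 0.2, -0.1]
opening: 1.003
[ 0.56209443 -0.06058238  0.39570561] [ 0.63230404 -0.05666694  0.53055052]
```

View pics/wr1.png

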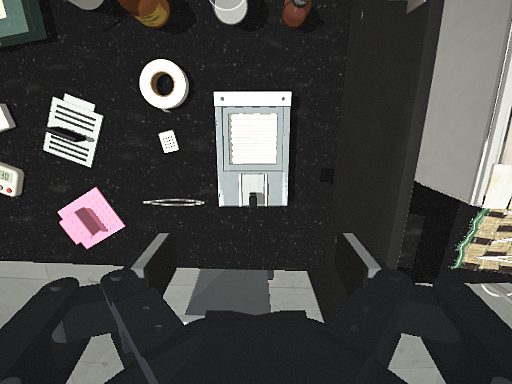

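The wrist view shows the lip corners at (214,92) and (292,92), the near-end corners at (218,206) and (289,206), and the thumb piece at (253,198). The plate is at (73,130), with its tongue up. Next I'll locate the edges precisely.

Run:
```python
from h import *
a,w=load('top0'),load('wr1')
A=cv2.resize(a['frame'][132:230,330:412],None,fx=5,fy=5,interpolation=cv2.INTER_CUBIC)
W=cv2.resize(w['frame'][85:215,205:300],None,fx=4,fy=4,interpolation=cv2.INTER_CUBIC)
im=np.zeros((520,800,3),np.uint8); im[:490,:410]=A; im[:520,415:795]=W
cv2.imwrite('pics/v3.png',im[:,:,::-1])
s=5
def plate(c,x0,y0,x1,y1,th):
    g=cv2.resize(cv2.cvtColor(c['frame'],7)[y0:y1,x0:x1],None,fx=s,fy=s,interpolation=2)
    m=cv2.morphologyEx((g>th).astype(np.uint8),3,np.ones((31,31)))
    k=max(cv2.findContours(m,0,2)[0],key=cv2.contourArea)
    ap=cv2.approxPolyDP(k,0.02*cv2.arcLength(k,True),True).reshape(-1,2)
    return (ap+.5)/s-.5+[x0,y0]
ap=plate(w,38,88,108,170,120);print(ap.round(1).tolist());print(onz(w,ap,.005).round(4))
# lip: brightest region
for n,c,(x0,y0,x1,y1) in(('top',a,(335,134,410,160)),('wr',w,(205,85,300,112))):
    g=cv2.resize(cv2.cvtColor(c['frame'],7)[y0:y1,x0:x1],None,fx=s,fy=s,interpolation=2)
    m=(g>200).astype(np.uint8);m=cv2.morphologyEx(m,3,np.ones((11,11)))
    k=max(cv2.findContours(m,0,2)[0],key=cv2.contourArea)
    q=(cv2.boxPoints(cv2.minAreaRect(k))+.5)/s-.5+[x0,y0]; print(n,q.round(1).tolist());print(onz(c,q,.051).round(4))
```

```text
[[52.8, 96.4], [42.8, 149.2], [90.6, 169.4], [102.6, 115.6], [85.8, 100.6], [65.0, 92.8]]
[[0.6609 0.3248 0.005 ]
 [0.56   0.3614 0.005 ]
 [0.5213 0.2679 0.005 ]
 [0.6268 0.2312 0.005 ]
 [0.6539 0.2609 0.005 ]
 [0.6676 0.2998 0.005 ]]
top [[340.8, 159.4], [340.8, 139.6], [393.2, 139.6], [393.2, 159.4]]
[[ 0.6231  0.0175  0.051 ]
 [ 0.6767  0.0143  0.051 ]
 [ 0.6745 -0.1208  0.051 ]
 [ 0.6211 -0.1161  0.051 ]]
wr [[213.6, 91.4], [291.0, 91.4], [291.0, 111.4], [213.6, 111.4]]
[[ 0.6713  0.0117  0.051 ]
 [ 0.6754 -0.1192  0.051 ]
 [ 0.6427 -0.1213  0.051 ]
 [ 0.6386  0.0119  0.051 ]]
```

View pics/v3.png

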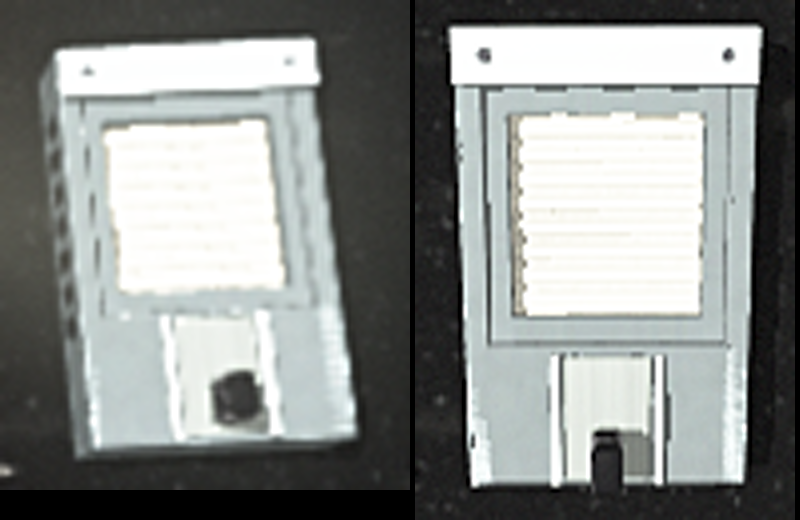

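The crops show the lip corners, two screws, the bay's near edge (wrist crop row 343) and the catch strip with its thumb piece. I'll triangulate these.

Run:
```python
from h import *
a,w=load('top0'),load('wr1')
T=lambda L:[(x/5+330-.4,y/5+132-.4) for x,y in L]
W=lambda L:[((x-415)/4+205-.4,y/4+85-.4) for x,y in L]
tl=T([(55,52),(315,38),(320,84),(62,98),(88,70),(290,61)]);wl=W([(451,27),(761,27),(761,85),(451,85),(484,55),(728,54)])
print('lip tri',tri(a,tl,w,wl).round(4).tolist())
print('top .051',onz(a,tl,.051).round(4).tolist());print('wr .051',onz(w,wl,.051).round(4).tolist())
print('near end wr .043',onz(w,W([(472,486),(742,484)]),.043).round(4).tolist())
print('bay near edge wr .043',onz(w,W([(490,343),(725,343)]),.043).round(4).tolist(), 'mid bay sides',onz(w,W([(489,215),(726,215)]),.043).round(4).tolist())
print('thumb top far edge wr .083',onz(w,W([(592,436),(619,436)]),.083).round(4).tolist(),'top cam thumb',onz(a,T([(236,390)]),.083))
print('strip front edge .049',onz(w,W([(563,355),(652,355)]),.049).round(4).tolist())
```

```text
lip tri [[0.6724, 0.0131, 0.0431, 0.001], [0.6756, -0.1193, 0.051, 0.0001], [0.6521, -0.1215, 0.0462, 0.0], [0.6474, 0.0122, 0.0455, 0.0014], [0.6607, -0.0019, 0.0487, 0.0003], [0.6642, -0.1063, 0.0484, 0.0002]]
top .051 [[0.6701, 0.0152, 0.051], [0.6756, -0.1193, 0.051], [0.6506, -0.1197, 0.051], [0.6451, 0.0131, 0.051], [0.6601, -0.0013, 0.051], [0.6633, -0.1055, 0.051]]
wr .051 [[0.6714, 0.0117, 0.051], [0.6755, -0.1194, 0.051], [0.6519, -0.1209, 0.051], [0.6478, 0.0118, 0.051], [0.6605, -0.0023, 0.051], [0.6641, -0.106, 0.051]]
near end wr .043 [[0.4644, 0.0045, 0.043], [0.4691, -0.1248, 0.043]]
bay near edge wr .043 [[0.5343, -0.0041, 0.043], [0.5375, -0.1126, 0.043]] mid bay sides [[0.5926, -0.0037, 0.043], [0.5958, -0.1098, 0.043]]
thumb top far edge wr .083 [[0.5026, -0.0527, 0.083], [0.5029, -0.0644, 0.083]] top cam thumb [[ 0.4859787  -0.05385118  0.083     ]]
strip front edge .049 [[0.5309, -0.0381, 0.049], [0.5321, -0.0788, 0.049]]
```

```bash
P="python3 -m pendant"
$P '[[100,[0.1,1.6,0],-0.5],[100,[0.2,3.2,0],-1],[100,[0.3,4.8,0],-1.5],[100,[0.4,6.4,0],-2],[100,[0.6,7.2,0],-2]]'
$P '[[100,[0.1,1.6,-0.4],-0.4],[100,[0.2,3.2,-1],-0.8],[100,[0.3,4.8,-2],-1.2],[100,[0.6,7.0,-3],-1.6],[100,[0.6,7.1,-4],-1.6]]'
$P '[[100,[0,0,-1.4],0],[100,[0,0,-2.5],0],[100,[0,0,-2.5],0]]'
python3 - <<'E'
from h import *
w=snap('wrist','wr2'); s=ctrl.get_state();print(s['tool_pos'],s['eef_rot'][:,0],s['joint_positions'].round(1))
p=np.array([.5909,.2980,0]);ex=np.array([.941,-.339,0]);ey=np.array([.339,.941,0])
X=[p+ex*a*.005+ey*b*.03+[0,0,.039] for a in(-1,1) for b in(-1,1)]
print(proj(w,X).round(1).tolist())
E
```

```text
clock: 2.45
tool_pos: [0.5761, 0.1223, 0.3957]
eef_rot: [[0.984, -0.179, -0.003], [-0.179, -0.984, -0.008], [-0.002, 0.008, -1.0]]
force: [0.5, -0.7, 0.2]
opening: 1.001
clock: 2.87
tool_pos: [0.5918, 0.2996, 0.3009]
eef_rot: [[0.939, -0.343, -0.0], [-0.343, -0.939, -0.005], [0.001, 0.005, -1.0]]
force: [-0.2, 0.2, 0.1]
opening: 1.0
clock: 3.12
tool_pos: [0.5887, 0.2979, 0.2324]
eef_rot: [[0.94, -0.342, -0.009], [-0.342, -0.94, -0.009], [-0.005, 0.011, -1.0]]
force: [-0.5, -0.4, -0.8]
opening: 0.997
[0.5900985  0.29819877 0.23585314] [ 0.93935601 -0.34293309 -0.0026815 ] [ 24.3  28.8  89.7  -0.3  62.  134.5]
[[276.6, 174.8], [228.6, 175.1], [276.7, 166.9], [228.3, 167.2]]
```

View pics/wr2.png

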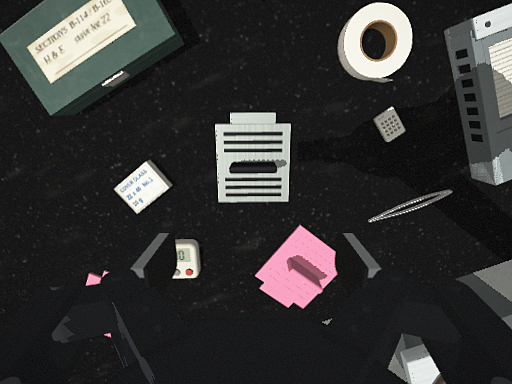

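The chosen plate is centred at about (253,160), square to the camera, with its handle spanning (230–277, 163–172). That is close to the prediction. I'll fine-check it numerically across two wrist views.

Run:
```python
from h import *
def fin(c,x0,y0,x1,y1,s=5):
    g=cv2.resize(cv2.cvtColor(c['frame'],7)[y0:y1,x0:x1],None,fx=s,fy=s,interpolation=2)
    m=(g<70).astype(np.uint8)
    m=cv2.morphologyEx(m,2,np.ones((5,5)))
    cs=sorted(cv2.findContours(m,0,2)[0],key=cv2.contourArea)[::-1][:2]
    for k in cs:
        q=cv2.minAreaRect(k);print(cv2.contourArea(k)/s/s,((np.array(q[0])+.5)/s-.5+[x0,y0]).round(1),(np.array(q[1])/s).round(1)); 
    k=cs[0]; return (k.reshape(-1,2)+.5)/s-.5+[x0,y0]
w2=load('wr2');w1=load('wr1')
k2=fin(w2,220,155,288,182);k1=fin(w1,44,118,96,150)
e2=[k2[k2[:,0].argmin()],k2[k2[:,0].argmax()]];e1=[k1[k1[:,0].argmin()],k1[k1[:,0].argmax()]]
print(e2,e1,tri(w2,e2,w1,e1).round(4))
s=5;g=cv2.resize(cv2.cvtColor(w2['frame'],7)[105:210,208:300],None,fx=s,fy=s,interpolation=2)
m=cv2.morphologyEx((g>110).astype(np.uint8),3,np.ones((41,41)));k=max(cv2.findContours(m,0,2)[0],key=cv2.contourArea)
ap=(cv2.approxPolyDP(k,0.015*cv2.arcLength(k,True),True).reshape(-1,2)+.5)/s-.5+[208,105]
print(ap.round(1).tolist());print(onz(w2,ap,.005).round(4).tolist())
```

```text
500.58000000000004 [252.6 166.8] [47.2 11.2]
122.16 [252.8 179. ] [ 2.4 55.6]
346.84000000000003 [ 64.5 129.7] [43.6 21.5]
24.66 [ 75.4 124.1] [22.8  1.9]
[array([229. , 167.6]), array([276.2, 170.8])] [array([ 43.6, 117.6]), array([ 85.6, 139. ])] [[0.6142 0.3211 0.0453 0.0166]
 [0.5783 0.2691 0.0089 0.0079]]
[[215.0, 123.6], [218.0, 201.4], [287.6, 201.0], [290.2, 123.6], [275.6, 123.0], [274.0, 112.0], [230.0, 112.2], [229.2, 123.4]]
[[0.6608, 0.3248, 0.005], [0.56, 0.3615, 0.005], [0.5265, 0.2687, 0.005], [0.6269, 0.2321, 0.005], [0.6342, 0.2499, 0.005], [0.6481, 0.2473, 0.005], [0.6674, 0.3011, 0.005], [0.6546, 0.3072, 0.005]]
```

```bash
P="python3 -m pendant"
$P '[[100,[0.1,0,-1.4],0],[100,[0.1,0,-2.8],0],[100,[0.1,0,-4.2],0],[100,[0.1,0,-5.6],0],[100,[0.1,0,-5.6],0]]'
$P '[[100,[0,0,-1],0],[100,[0,0,-2],0],[100,[0,0,-2.6],0],[100,[0,0,-3],0],[100,[0,0,-3],0]]'
python3 -c "
from h import *;s=ctrl.get_state();print(s['tool_pos'],s['force'],s['eef_rot'],ctrl.tcp_to_tips)"
```

```text
clock: 3.58
tool_pos: [0.5907, 0.2962, 0.0921]
eef_rot: [[0.939, -0.344, -0.011], [-0.344, -0.939, -0.01], [-0.007, 0.013, -1.0]]
force: [-1.5, -1.5, -0.8]
opening: 1.001
clock: 4.0
tool_pos: [0.5914, 0.2959, 0.0179]
eef_rot: [[0.939, -0.344, -0.011], [-0.344, -0.939, -0.01], [-0.007, 0.013, -1.0]]
force: [0.3, 0.1, 0.7]
opening: 1.001
[0.59143693 0.29591225 0.01793518] [0.30071345 0.0545997  0.67488671] [[ 0.93882058 -0.34423147 -0.01098231]
 [-0.34433786 -0.93879298 -0.00995943]
 [-0.00688176  0.01313175 -0.99989009]] 0.008
```

```bash
P="python3 -m pendant"
$P '[[60,[0,0,0.1],0],[30,[0,0,0.1],0],[0,[0,0,0.1],0],[0,[0,0,0.1],0],[0,[0,0,0.1],0]]'
$P '[[0,[0,0,0],0],[0,[0,0,0],0],[0,[0,0,0],0],[0,[0,0,0],0]]'
$P '[[0,[0,0,0.5],0],[0,[0,0,1],0],[0,[0,0,2],0],[0,[0,0,3],0],[0,[0,0,3],0]]'
$P '[[0,[0,0,1],0],[0,[0,0,2],0],[0,[0,0,2],0],[0,[0,0,2],0]]'
python3 - <<'E'
from h import *
s=ctrl.get_state();print(s['tool_pos'],s['force'],s['wrist_torque'],s['opening'])
w=snap('wrist','wr3');b=snap('side','side3')
im=np.zeros((384,800,3),np.uint8);im[:,:512]=w['frame'];im[:288,512:800]=cv2.resize(b['frame'][140:230,225:315],(288,288))
cv2.imwrite('pics/v6.png',im[:,:,::-1])
E
```

```text
clock: 4.42
tool_pos: [0.5932, 0.2965, 0.0235]
eef_rot: [[0.939, -0.344, -0.007], [-0.344, -0.939, -0.009], [-0.004, 0.011, -1.0]]
force: [-1.7, -2.5, 18.0]
opening: 0.687
clock: 4.75
tool_pos: [0.5933, 0.2965, 0.0239]
eef_rot: [[0.939, -0.344, -0.007], [-0.344, -0.939, -0.008], [-0.004, 0.01, -1.0]]
force: [0.1, 0.4, -2.1]
opening: 0.682
clock: 5.17
tool_pos: [0.5959, 0.2978, 0.1049]
eef_rot: [[0.939, -0.344, -0.0], [-0.344, -0.939, -0.006], [0.001, 0.005, -1.0]]
force: [1.9, 1.3, -1.5]
opening: 0.682
clock: 5.5
tool_pos: [0.5969, 0.2982, 0.1572]
eef_rot: [[0.939, -0.344, 0.003], [-0.344, -0.939, -0.004], [0.004, 0.003, -1.0]]
force: [-0.4, -0.6, -2.8]
opening: 0.687
[0.59692632 0.29820857 0.15721027] [-0.36536568 -0.55548373 -2.80243764] [ 0.01836388  0.06711677 -0.02280516] 0.6874019685854477
```

View pics/v6.png

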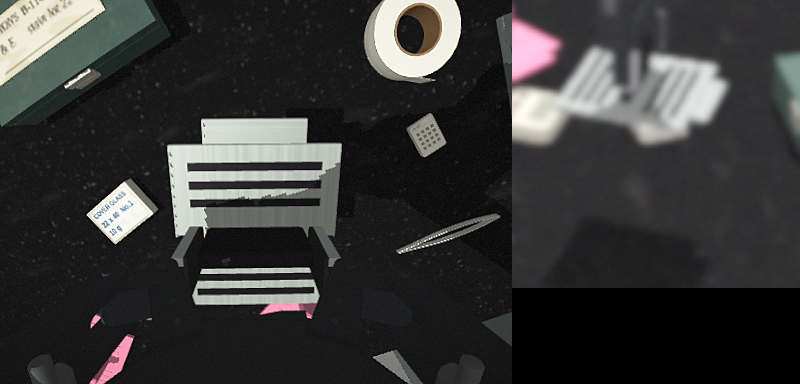

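The plate is held by its fin ends, with the tongue forward at (202–307, 120), the shoulders at (168,145) and (341,144), and the plain edge at (193–319, 303). Next I'll work out its tilt from the known widths.

Run:
```python
from h import *
from scipy.optimize import brentq
w=load('wr3');tcp=ctrl.get_state()['tool_pos']
for n,p,L in(('tongue',[(201.5,119),(307.5,119)],.06),('shoulder',[(167.5,145),(341.5,144)],.1),('plain',[(193,294),(319.5,294)],.1),('plain_bot',[(193,304),(319,304)],.1)):
    z=brentq(lambda z:np.linalg.norm(np.subtract(*onz(w,p,z)))-L,-.1,.3)
    m=onz(w,p,z).mean(0)-tcp; print(n,z.__round__(4),'fwd',round(m[:2]@[.94,-.342],4),'left',round(m[:2]@[.342,.94],4),'dz',m[2].round(4))
```

```text
tongue 0.1356 fwd 0.0687 left 0.0007 dz -0.0191
shoulder 0.1372 fwd 0.0545 left 0.0008 dz -0.0175
plain 0.111 fwd -0.0649 left -0.0002 dz -0.0436
plain_bot 0.1127 fwd -0.073 left -0.0 dz -0.042
```

The widths and positions disagree about the plain edge, so I'll look closer.

Run:
```python
from h import *
w=load('wr3');b=load('side3')
im=np.zeros((600,800,3),np.uint8)
A=cv2.resize(w['frame'][105:320,155:355],(500,538),interpolation=2)
B=cv2.resize(b['frame'][145:190,235:295],(300,225),interpolation=2)
A=np.clip(A.astype(float)*1.0,0,255);A=255*(A/255)**.5;im[:538,:500]=A;im[:225,500:]=B
cv2.imwrite('pics/v7.png',im[:,:,::-1])
```

```text
(no output)
```

View pics/v7.png

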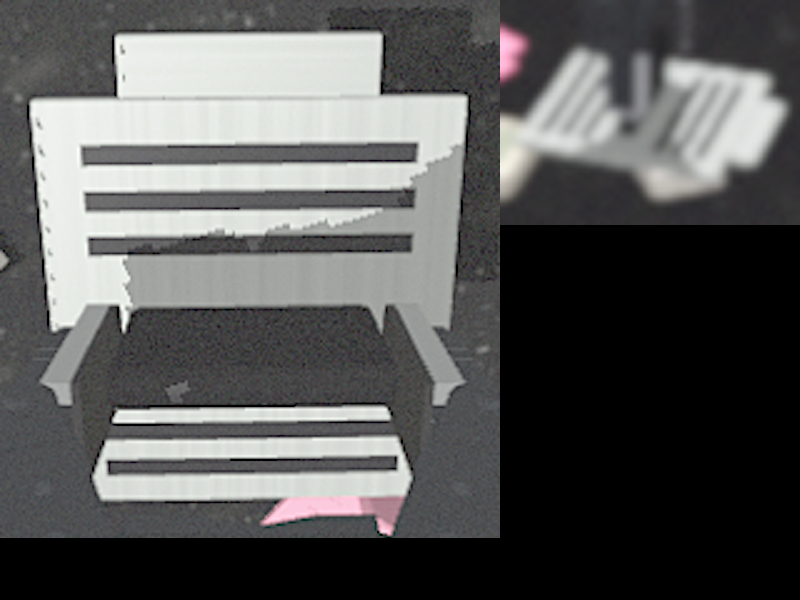

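The lower width was cut off by the fingers, so it can't be trusted. The row of the plain edge fits a level plate, so the plate is held level, with its tongue 69 mm ahead of the TCP and its underside 24 mm below. Tilting can't be commanded, so I'll press the plain edge on the open catch strip and let the fin pivot between the pads. First I'll carry the plate over.

```bash
P="python3 -m pendant"
$P '[[0,[-0.1,-1,0],0.3],[0,[-0.2,-2.2,0],0.6],[0,[-0.3,-3.4,0],0.9],[0,[-0.4,-4.6,0],1.2],[0,[-0.5,-5.8,0],1.5]]'
$P '[[0,[-0.1,-1.2,0],0.3],[0,[-0.2,-2.4,0],0.6],[0,[-0.3,-3.6,0],0.9],[0,[-0.4,-4.8,0],1.2],[0,[-0.5,-5.6,0],1.5]]'
$P '[[0,[-0.1,-1,0],0.3],[0,[-0.2,-2,0],0.6],[0,[-0.2,-2.7,0],0.66],[0,[-0.2,-2.7,0],0.66]]'
python3 - <<'E'
from h import *
s=ctrl.get_state();e=np.array([.9995,.0323]);n=np.array([-.0323,.9995]);d=s['tool_pos'][:2]-[.582,-.0568]
print(s['tool_pos'],'ext',d@e,d@n,'yaw',np.degrees(np.arctan2(s['eef_rot'][1,0],s['eef_rot'][0,0])),s['force'],s['clock'])
E
```

```text
clock: 6.02
tool_pos: [0.5818, 0.1512, 0.1534]
eef_rot: [[0.982, -0.191, -0.002], [-0.191, -0.982, -0.006], [-0.001, 0.007, -1.0]]
force: [0.0, -0.8, -1.8]
opening: 0.685
clock: 6.43
tool_pos: [0.568, 0.0089, 0.1522]
eef_rot: [[0.999, -0.034, -0.004], [-0.034, -0.999, -0.007], [-0.003, 0.007, -1.0]]
force: [1.7, -0.7, -1.9]
opening: 0.686
clock: 6.77
tool_pos: [0.5622, -0.0615, 0.1511]
eef_rot: [[0.999, 0.033, -0.005], [0.033, -0.999, -0.007], [-0.005, 0.007, -1.0]]
force: [0.4, -0.4, -1.3]
opening: 0.683
[ 0.56217625 -0.06149172  0.15109175] ext -0.0199653794289712 -0.00404906801207264 yaw 1.893392627485661 [ 0.4478394  -0.38376417 -1.25834663] 6.7667
```

```bash
P="python3 -m pendant"
$P '[[0,[0.2,0.16,-0.6],0],[0,[0.2,0.16,-1.3],0],[0,[0.2,0.16,-2],0],[0,[0.2,0.16,-2.5],0],[0,[0.2,0.16,-2.5],0]]'
cat > st.py <<'E'
from h import *
s=ctrl.get_state();e=np.array([.9995,.0323]);n=np.array([-.0323,.9995]);d=s['tool_pos'][:2]-[.582,-.0568]
print('ext mm',(1000*np.array([d@e,d@n,s['tool_pos'][2]])).round(1),'yaw',np.degrees(np.arctan2(s['eef_rot'][1,0],s['eef_rot'][0,0])).round(2),'F',s['force'].round(1),'M',s['wrist_torque'].round(2),s['opening'].round(3),s['clock'])
E
python3 st.py
python3 - <<'E'
from h import *
a=snap('top','top4');w=snap('wrist','wr4')
im=np.zeros((480,800,3),np.uint8);im[:480,:400]=cv2.resize(a['frame'][132:228,330:410],(400,480),interpolation=2);im[:450,400:]=cv2.resize(w['frame'][95:320,155:355],(400,450),interpolation=2)
cv2.imwrite('pics/v8.png',im[:,:,::-1])
E
```

```text
clock: 7.18
tool_pos: [0.5649, -0.0567, 0.0854]
eef_rot: [[0.999, 0.033, -0.01], [0.033, -0.999, -0.006], [-0.011, 0.006, -1.0]]
force: [-1.2, -0.3, -1.8]
opening: 0.68Traceback (most recent call last):
  File "st.py", line 3, in <module>
    print('ext mm',(1000*np.array([d@e,d@n,s['tool_pos'][2]])).round(1),'yaw',np.degrees(np.arctan2(s['eef_rot'][1,0],s['eef_rot'][0,0])).round(2),'F',s['force'].round(1),'M',s['wrist_torque'].round(2),s['opening'].round(3),s['clock'])
                                                                                                                                                                                                          ^^^^^^^^^^^^^^^^^^
AttributeError: 'float' object has no attribute 'round'
```

View pics/v8.png

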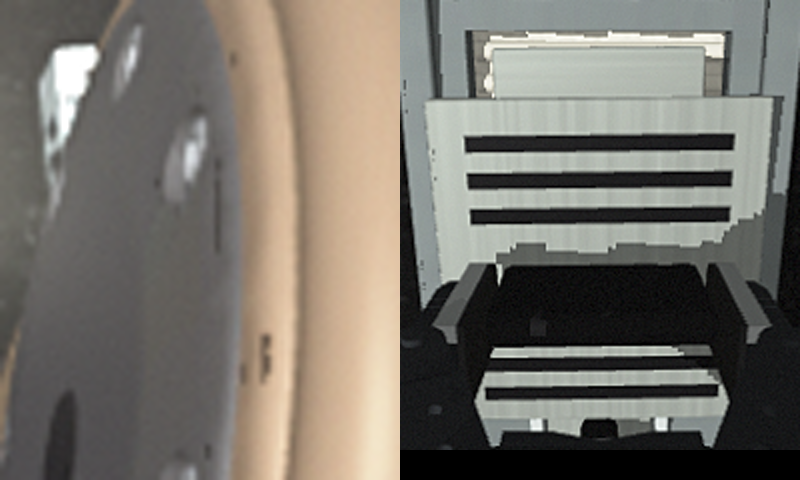

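The wrist view shows the plate centred over the bay: the shoulders at 427–772 and the recess at 468–726 have the same centre. The tongue tip is short of the lip, and the thumb piece is behind the plain edge at (600,428). The top view is blocked by the arm. Now I'll press the plain edge on the strip in small steps.

```bash
P="python3 -m pendant"; sed -i "s/s\['opening'\].round(3)/round(s['opening'],3)/" st.py; python3 st.py
$P '[[0,[0.05,0,-0.2],0],[0,[0.05,0,-0.4],0],[0,[0.05,0,-0.4],0]]' | grep -E 'pos|force'
$P '[[0,[0,0,-0.1],0],[0,[0,0,-0.2],0],[0,[0,0,-0.2],0]]'| grep -E 'pos|force'; python3 st.py
```

```text
ext mm [-15.5   0.3  87.9] yaw 1.89 F [-0.  -0.7 -1.7] M [ 0.02 -0.03  0.03] 0.685 7.2833
tool_pos: [0.5676, -0.0569, 0.0775]
force: [-1.0, 0.0, -2.0]
tool_pos: [0.5677, -0.0569, 0.0723]
force: [0.9, 0.9, -0.8]
ext mm [-14.3   0.3  72.3] yaw 1.9 F [ 0.9  0.9 -0.8] M [-0.05  0.06 -0.03] 0.684 7.7833
```

```bash
P="python3 -m pendant"
for i in 1; do $P '[[0,[0,0,-0.08],0],[0,[0,0,-0.12],0],[0,[0,0,-0.12],0]]' | grep -E 'pos|force';python3 st.py
$P '[[0,[0,0,-0.08],0],[0,[0,0,-0.12],0],[0,[0,0,-0.12],0]]'| grep -E 'pos|force'; python3 st.py; done
```

```text
tool_pos: [0.5691, -0.0569, 0.0702]
force: [1.5, 2.2, 12.5]
ext mm [-12.9   0.3  70.2] yaw 1.89 F [ 1.5  2.2 12.5] M [0.3  0.23 0.03] 0.682 8.0333
tool_pos: [0.5706, -0.0569, 0.0682]
force: [3.2, 3.0, 12.1]
ext mm [-11.4   0.3  68.2] yaw 1.88 F [ 3.2  3.  12.1] M [ 0.55  0.03 -0.1 ] 0.68 8.2833
```

```bash
P="python3 -m pendant"
$P '[[0,[-0.06,0,-0.08],0],[0,[-0.08,0,-0.12],0],[0,[-0.08,0,-0.12],0]]' | grep -E 'pos|force';python3 st.py
$P '[[0,[-0.06,0,-0.08],0],[0,[-0.06,0,-0.12],0],[0,[-0.06,0,-0.12],0]]'| grep -E 'pos|force'; python3 st.py
$P '[[0,[0,0,0.15],0],[0,[0,0,0.3],0],[0,[0,0,0.3],0]]'| grep -E 'pos|force'; python3 st.py
python3 - <<'E'
from h import *
w=snap('wrist','wr5')
im=np.zeros((500,800,3),np.uint8);im[:500,:800]=cv2.resize(w['frame'][60:210,140:380],(800,500),interpolation=2)
cv2.imwrite('pics/v9.png',im[:,:,::-1])
E
```

```text
tool_pos: [0.5711, -0.0569, 0.0672]
force: [2.2, 4.3, 25.1]
ext mm [-10.9   0.2  67.2] yaw 1.87 F [ 2.2  4.3 25.1] M [ 0.61  0.07 -0.15] 0.682 8.5333
tool_pos: [0.5714, -0.0569, 0.0669]
force: [-5.1, 3.9, 42.7]
ext mm [-10.6   0.2  66.9] yaw 1.86 F [-5.1  3.9 42.7] M [1.06 1.38 0.04] 0.686 8.7833
tool_pos: [0.5718, -0.057, 0.0751]
force: [0.7, -0.5, -2.6]
ext mm [-10.2   0.1  75.1] yaw 1.86 F [ 0.7 -0.5 -2.6] M [-0.02  0.   -0.05] 0.685 9.0333
```

View pics/v9.png

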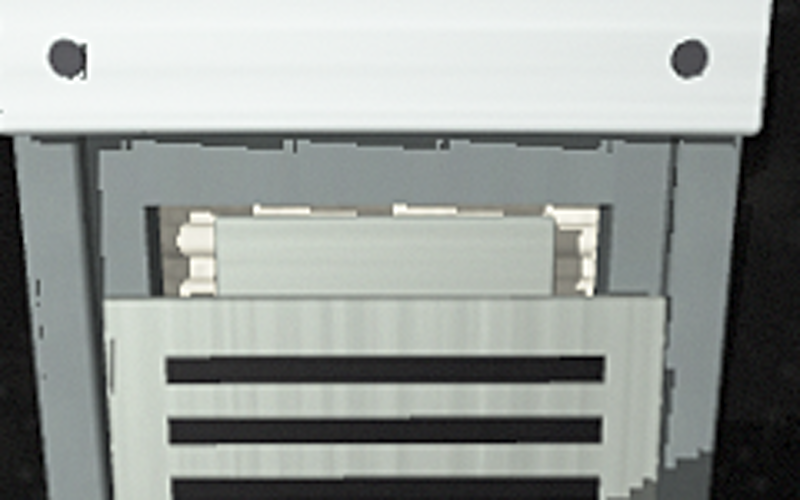

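The wrist crop shows the tongue at (216–552, 218) and the shoulders at (104–665, 298). Both are narrower than before, so the tongue has dipped. The lip edge is at row 133.

```bash
cat > tilt.py <<'E'
from h import *
from scipy.optimize import brentq
def run(tag,T,S,tcp):
    w=load(tag);o=[]
    for n,p,L in(('tongue',T,.06),('shoulder',S,.1)):
        z=brentq(lambda z:np.linalg.norm(np.subtract(*onz(w,p,z)))-L,-.1,.3)
        m=onz(w,p,z).mean(0); d=m-tcp; e=m[:2]-[.582,-.0568]
        print(n,'z',round(z*1000,1),'fwd of tcp',round(1000*np.hypot(*d[:2]),1),'dz',round(1000*d[2],1),'ext',(1000*e@[.9995,.0323]).round(1),(1000*e@[-.0323,.9995]).round(1))
E
python3 - <<'E'
from tilt import *
tcp=ctrl.get_state()['tool_pos'];print(tcp)
run('wr3',[(201.5,119),(307.5,119)],[(167.5,145),(341.5,144)],np.array([.5969,.2982,.1572]))
f=lambda x,y:(140+x*.3-.35,60+y*.3-.35)
run('wr5',[f(216,217.5),f(553,216.5)],[f(104,298),f(666,297)],tcp)
w=load('wr5');e=onz(w,[f(380,133)],.047)[0]-[.582,-.0568,0];print('lip edge ext x at z47',e)
# tongue forward assuming rigid pivot: tilt angle from dz
E
```

```text
[ 0.57155073 -0.05697062  0.07464474]
tongue z 135.6 fwd of tcp 67.6 dz -21.6 ext 88.9 328.9
shoulder z 137.2 fwd of tcp 53.5 dz -20.0 ext 75.9 334.2
tongue z 47.0 fwd of tcp 64.3 dz -27.6 ext 53.8 -0.8
shoulder z 51.1 fwd of tcp 50.5 dz -23.6 ext 40.1 -0.9
lip edge ext x at z47 [0.06802941 0.00223666 0.047     ]
```

The tilt is about 6–7°, and the tip underside is about 32 mm below the TCP at ext x ≈ 54. Now I'll lower slightly and slide the tongue under the lip.

```bash
P="python3 -m pendant"
$P '[[0,[0.2,0.02,-0.05],0],[0,[0.4,0.03,-0.08],0],[0,[0.4,0.03,-0.08],0],[0,[0.4,0.03,-0.08],0]]' | grep -E 'pos|force';python3 st.py
```

```text
tool_pos: [0.5817, -0.0562, 0.0722]
force: [-0.2, -1.2, -2.6]
ext mm [-0.2  0.6 72.2] yaw 1.87 F [-0.2 -1.2 -2.6] M [ 0.02  0.04 -0.04] 0.682 9.4167
```

```bash
P="python3 -m pendant"
$P '[[0,[0.12,0,0],0],[0,[0.24,0.01,0],0],[0,[0.24,0.01,0],0]]' | grep -E 'pos|force';python3 st.py
$P '[[0,[0.12,0,0],0],[0,[0.24,0.01,0],0],[0,[0.24,0.01,0],0]]' | grep -E 'pos|force';python3 st.py
```

```text
tool_pos: [0.5883, -0.0559, 0.072]
force: [1.1, 0.0, -5.2]
ext mm [ 6.3  0.7 72. ] yaw 1.87 F [ 1.1  0.  -5.2] M [ 0.07 -0.05  0.06] 0.68 9.6667
tool_pos: [0.5948, -0.0556, 0.0719]
force: [1.3, -0.3, -6.4]
ext mm [12.8  0.8 71.9] yaw 1.87 F [ 1.3 -0.3 -6.4] M [ 0.08 -0.16 -0.  ] 0.68 9.9167
```

```bash
P="python3 -m pendant"
$P '[[0,[0,0,-0.05],0],[0,[0,0,-0.08],0],[0,[0,0,-0.08],0]]' | grep -E 'force';python3 st.py
$P '[[0,[-0.02,0,-0.05],0],[0,[-0.04,0,-0.08],0],[0,[-0.04,0,-0.08],0]]' | grep -E 'force';python3 st.py
$P '[[0,[-0.02,0,-0.05],0],[0,[-0.04,0,-0.08],0],[0,[-0.04,0,-0.08],0]]' | grep -E 'force';python3 st.py
python3 - <<'E'
from h import *
w=snap('wrist','wr6')
cv2.imwrite('pics/v10.png',cv2.resize(w['frame'][60:320,130:390],(600,600),interpolation=2)[:,:,::-1])
E
```

```text
force: [-0.1, -0.8, -2.2]
ext mm [12.9  0.7 69.9] yaw 1.87 F [-0.1 -0.8 -2.2] M [-0.02  0.07  0.01] 0.683 10.1667
force: [-0.6, -0.1, -1.4]
ext mm [11.6  0.8 67.7] yaw 1.86 F [-0.6 -0.1 -1.4] M [0.04 0.09 0.03] 0.686 10.4167
force: [0.2, -0.1, -0.7]
ext mm [10.8  0.8 65.7] yaw 1.87 F [ 0.2 -0.1 -0.7] M [ 0.07 -0.21 -0.05] 0.678 10.6667
```

View pics/v10.png

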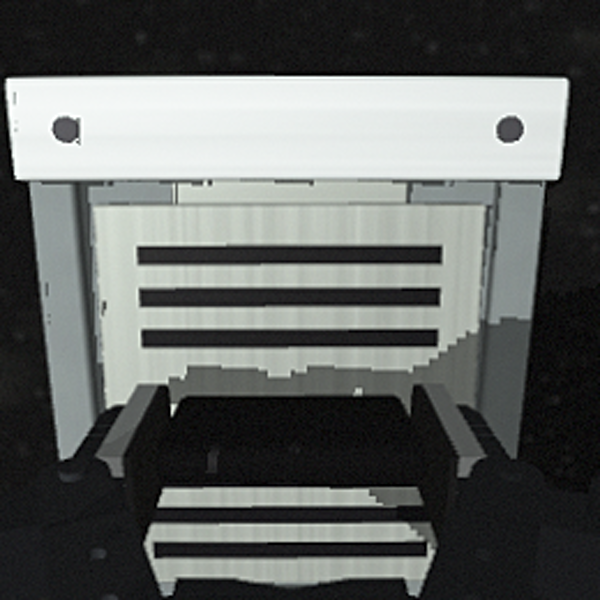

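The tongue is now under the lip (columns 177–407 at row 190), and the plate sits between the bay walls. I'll keep lowering gently.

```bash
P="python3 -m pendant"
$P '[[0,[-0.02,0,-0.04],0],[0,[-0.04,0,-0.08],0],[0,[-0.04,0,-0.08],0]]' | grep -E 'force';python3 st.py
$P '[[0,[-0.02,0,-0.04],0],[0,[-0.04,0,-0.06],0],[0,[-0.04,0,-0.06],0]]' | grep -E 'force';python3 st.py
python3 - <<'E'
from tilt import *
f=lambda x,y:(130+x*.4333-.35,60+y*.4333-.35)
S=[f(92,205),f(490.5,205)]
run('wr6',[f(177,186),f(407,186)],S,np.array([.593,-.0556,.0657]))
print('shoulder at z42:',[(onz(load('wr6'),S,z).mean(0)-[.582,-.0568,0]).round(4) for z in (.042,.045)])
E
```

```text
force: [-0.8, -1.0, 5.1]
ext mm [ 9.9  0.8 63.9] yaw 1.86 F [-0.8 -1.   5.1] M [ 0.09 -0.34 -0.02] 0.684 10.9667
force: [-1.0, -0.1, 6.6]
ext mm [ 9.3  0.7 62.7] yaw 1.86 F [-1.  -0.1  6.6] M [-0.03 -0.41 -0.09] 0.687 11.2167
tongue z 37.5 fwd of tcp 54.7 dz -28.2 ext 65.7 -0.8
shoulder z 45.3 fwd of tcp 50.6 dz -20.4 ext 61.7 -0.7
shoulder at z42: [array([0.0613, 0.0013, 0.042 ]), array([0.0616, 0.0013, 0.045 ])]
```

```bash
P="python3 -m pendant"
$P '[[0,[0,0,-0.04],0],[0,[0,0,-0.08],0],[0,[0,0,-0.08],0]]' | grep -E 'force';python3 st.py
$P '[[0,[0,0,-0.04],0],[0,[0,0,-0.08],0],[0,[0,0,-0.08],0]]' | grep -E 'force';python3 st.py
```

```text
force: [-6.4, -2.0, 12.7]
ext mm [ 8.8  0.5 61.1] yaw 1.85 F [-6.4 -2.  12.7] M [ 0.1   0.52 -0.03] 0.681 11.4667
force: [-10.7, 0.9, 34.2]
ext mm [ 8.8  0.5 60.8] yaw 1.85 F [-10.7   0.9  34.2] M [-0.41  1.2  -0.32] 0.683 11.7167
```

```bash
P="python3 -m pendant"
$P '[[0,[0,0,0.06],0],[0,[0,0,0.06],0],[0,[0,0,0.06],0]]' | grep -E 'force';python3 st.py
python3 - <<'E'
from h import *
w=snap('wrist','wr7');b=snap('side','side7')
im=np.zeros((500,800,3),np.uint8);im[:500,:500]=cv2.resize(w['frame'][60:320,130:390],(500,500),interpolation=2)
im[:225,500:]=cv2.resize(b['frame'][235:310,200:300],(300,225),interpolation=2)
im[230:440,500:]=cv2.resize(w['frame'][255:325,195:315],(300,210),interpolation=2)
cv2.imwrite('pics/v11.png',im[:,:,::-1])
E
```

```text
force: [-0.7, -1.0, 2.1]
ext mm [ 8.9  0.4 62.4] yaw 1.85 F [-0.7 -1.   2.1] M [-0.29 -0.23 -0.09] 0.684 11.9667
```

View pics/v11.png

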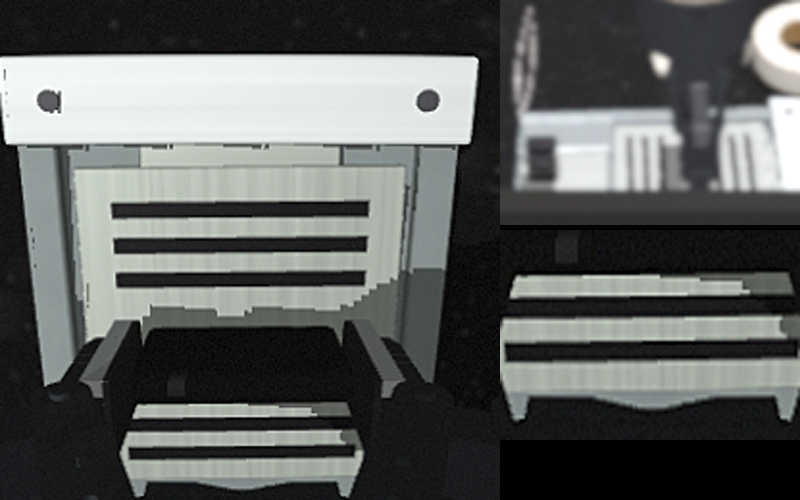

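The plate looks flat, with grey rim visible behind its plain edge (row 477 of the left crop). I'll check the edge position numerically, then release only if it fits.

Run:
```python
from h import *
w=load('wr7');f=lambda x,y:(130+x*.52-.3,60+y*.52-.3)
g=lambda x,y:(195+(x-500)*.4-.3,255+(y-230)/3-.3)
for n,p in(('shoulder',[f(75,168),f(406,167)]),('plain',[g(520,393),g(780,390)])):
  for z in(.043,.048): e=onz(w,p,z)-[.582,-.0568,0];print(n,z,(1000*e[:,:2]@np.array([[.9995,-.0323],[.0323,.9995]])).round(1).tolist())
```

```text
shoulder 0.043 [[60.8, 49.0], [61.0, -49.9]]
shoulder 0.048 [[61.3, 47.4], [61.5, -48.3]]
plain 0.043 [[-48.9, 35.3], [-48.6, -35.8]]
plain 0.048 [[-44.8, 34.2], [-44.5, -34.7]]
```

The shoulder is near the rear end of the play, and the height of the plain edge is ambiguous to 2 mm. I'll probe the fit by nudging forward and pressing lightly again.

```bash
P="python3 -m pendant"
$P '[[0,[0.05,0,0],0],[0,[0.1,0,0],0],[0,[0.1,0,0],0]]' | grep -E 'force';python3 st.py
$P '[[0,[0.05,0,0],0],[0,[0.1,0,0],0],[0,[0.1,0,0],0]]' | grep -E 'force';python3 st.py
$P '[[0,[0,0,-0.05],0],[0,[0,0,-0.1],0],[0,[0,0,-0.1],0]]' | grep -E 'force';python3 st.py
```

```text
force: [-2.8, -1.3, 6.6]
ext mm [10.7  0.5 61.8] yaw 1.85 F [-2.8 -1.3  6.6] M [-0.12  0.24 -0.12] 0.684 12.3167
force: [-4.4, -0.0, 6.7]
ext mm [12.4  0.6 61.5] yaw 1.85 F [-4.4 -0.   6.7] M [-0.15  0.36 -0.05] 0.683 12.5667
force: [-13.7, 0.9, 40.8]
ext mm [12.1  0.6 60.6] yaw 1.83 F [-13.7   0.9  40.8] M [ 0.44  1.71 -0.2 ] 0.678 12.8167
```

The plate slid 3.5 mm within its play at the same height, with only friction resisting, so it is flat on the ledge. Now I'll relieve the load, release and rise.

```bash
P="python3 -m pendant"
$P '[[0,[0,0,0.06],0],[0,[0,0,0.06],0]]' | grep -E 'force';python3 st.py
$P '[[75,[0,0,0.02],0],[82,[0,0,0.04],0],[88,[0,0,0.06],0],[88,[0,0,0.06],0],[88,[0,0,0.06],0]]' | grep -E 'force|open'
$P '[[88,[0,0,0.6],0],[88,[0,0,1.4],0],[88,[0,0,2.4],0],[88,[0,0,3.4],0],[88,[0,0,4],0]]' | grep -E 'force|open'
$P '[[100,[0,0,1.4],0],[100,[0,0,2.8],0],[100,[0,0,4.2],0],[100,[0,0,4.2],0]]'|grep pos
python3 st.py
python3 - <<'E'
from h import *
w=snap('wrist','wr8');b=snap('side','side8')
im=np.zeros((500,800,3),np.uint8);A=cv2.resize(w['frame'][60:230,160:340],(500,472),interpolation=2);im[:472,:500]=A
im[:225,500:]=cv2.resize(b['frame'][235:310,200:300],(300,225),interpolation=2)
cv2.imwrite('pics/v12.png',im[:,:,::-1])
E
```

```text
force: [-1.4, -0.2, 0.8]
ext mm [12.3  0.7 62.4] yaw 1.84 F [-1.4 -0.2  0.8] M [-0.06 -0.08  0.04] 0.682 12.9833
force: [0.1, 0.1, 0.8]
opening: 0.88
force: [0.2, -0.2, 0.4]
opening: 0.881
tool_pos: [0.5977, -0.0562, 0.2778]
ext mm [1.570e+01 1.000e-01 2.778e+02] yaw 1.84 F [0.4 0.  0.3] M [ 0.01 -0.05  0.01] 0.999 14.15
```

The viewer is used up, so I'll check with numbers: sample brightness along lines in the extractor's frame.

```bash
cat > prof.py <<'E'
from h import *
from scipy.ndimage import map_coordinates
e=np.array([.9995,.0323,0]);n=np.array([-.0323,.9995,0]);O=np.array([.582,-.0568,0])
def prof(c,x,y,z):
    g=cv2.cvtColor(c['frame'],7).astype(float)
    P=O+np.outer(np.atleast_1d(x)*np.ones(np.size(y)),e)*1e-3+np.outer(np.atleast_1d(y)*np.ones(np.size(x)),n)*1e-3+[0,0,z]
    q=proj(c,P); return map_coordinates(g,[q[:,1],q[:,0]],order=1)
E
python3 - <<'E'
from prof import *
w=load('wr8')
xs=np.arange(-60,-30,1.);
for y in(-45,-30,30,45): print('y',y,prof(w,xs,y,.043).astype(int).tolist())
xs=np.arange(50,75,1.)
for y in(-43,43): print('sh y',y,prof(w,xs,y,.043).astype(int).tolist())
ys=np.arange(-60,61,1.)
for x in(-25,50): p=prof(w,x,ys,.043).astype(int);print('x',x,p[:18].tolist(),p[-18:].tolist())
print('thumb', prof(w,np.arange(-115,-70,2.),0,.083).astype(int).tolist())
E
```

```text
y -45 [204, 204, 204, 205, 204, 202, 201, 200, 200, 200, 202, 204, 196, 165, 149, 149, 191, 210, 217, 231, 235, 233, 234, 234, 234, 234, 234, 235, 235, 234]
y -30 [206, 206, 208, 209, 209, 207, 205, 204, 204, 205, 207, 209, 202, 171, 151, 147, 198, 223, 230, 235, 236, 236, 240, 237, 229, 153, 85, 26, 16, 62]
y 30 [199, 199, 200, 200, 198, 198, 199, 200, 200, 200, 204, 201, 192, 156, 131, 119, 181, 228, 248, 245, 241, 242, 247, 247, 230, 116, 19, 24, 63, 120]
y 45 [199, 199, 200, 201, 201, 202, 202, 204, 204, 203, 207, 204, 192, 156, 138, 144, 196, 236, 246, 243, 239, 239, 239, 239, 240, 239, 239, 239, 239, 239]
sh y -43 [239, 239, 239, 238, 239, 239, 238, 237, 237, 237, 238, 239, 240, 237, 228, 213, 198, 198, 218, 255, 255, 255, 255, 255, 255]
sh y 43 [246, 246, 246, 246, 246, 246, 246, 247, 247, 247, 247, 248, 251, 238, 214, 188, 203, 208, 222, 255, 255, 255, 255, 255, 255]
x -25 [95, 177, 209, 206, 209, 210, 206, 192, 134, 117, 183, 226, 244, 237, 237, 235, 234, 235] [241, 241, 241, 241, 242, 242, 227, 214, 208, 220, 127, 89, 157, 196, 212, 207, 206, 207]
x 50 [204, 205, 206, 207, 207, 215, 186, 149, 196, 171, 181, 248, 246, 242, 239, 240, 238, 239] [246, 247, 247, 248, 248, 248, 252, 238, 200, 113, 89, 106, 155, 210, 220, 212, 213, 214]
thumb [35, 32, 33, 33, 34, 35, 43, 43, 44, 44, 44, 44, 44, 46, 43, 35, 34, 56, 30, 34, 41, 29, 69]
```

The plate is flush: there are dark gaps all round, the plain edge is at x ≈ -44 (bay wall -47) and the shoulder at x ≈ 64. The 108 mm between them matches a level plate at z = 43. Now the catch: I'll move above the thumb piece and down.

```bash
P="python3 -m pendant"
$P '[[100,[-1.1,-0.03,0],0],[100,[-2.2,-0.06,0],0],[100,[-3.3,-0.1,-0.6],0],[100,[-4.4,-0.12,-1.2],0],[100,[-4.4,-0.12,-2],0]]' |grep pos
$P '[[100,[0,0,-1.2],0],[100,[0,0,-2.4],0],[100,[0,0,-3],0],[100,[0,0,-3],0]]' |grep pos
python3 st.py
```

```text
tool_pos: [0.4802, -0.0585, 0.2213]
tool_pos: [0.4771, -0.058, 0.1425]
ext mm [-104.9    2.2  142.5] yaw 1.82 F [-0.5  1.3 -0.7] M [-0.04  0.02  0.04] 0.995 15.0
```

```bash
P="python3 -m pendant"
$P '[[100,[0.42,-0.05,-0.3],0],[100,[0.42,-0.05,-1],0],[100,[0.42,-0.05,-1.4],0],[100,[0.42,-0.05,-1.4],0]]' |grep -E 'pos|force'
python3 st.py
python3 - <<'E'
from prof import *
w=snap('wrist','wr9')
for y in(-4,0,4):print('thumb x from -115',prof(w,np.arange(-115,-70,2.),y,.083).astype(int).tolist())
print('thumb y -20..20',prof(w,-92,np.arange(-20,21,2.),.083).astype(int).tolist())
print('strip x -60',prof(w,np.arange(-60,-40,1.),0,.049).astype(int).tolist())
E
```

```text
tool_pos: [0.4863, -0.059, 0.106]
force: [-0.8, -0.1, -0.3]
ext mm [-95.7   0.9 106. ] yaw 1.83 F [-0.8 -0.1 -0.3] M [0.07 0.03 0.  ] 1.0 15.3333
thumb x from -115 [31, 30, 39, 29, 33, 23, 24, 25, 25, 25, 25, 26, 22, 29, 37, 30, 92, 35, 23, 2, 221, 233, 233]
thumb x from -115 [32, 31, 31, 34, 30, 25, 23, 24, 27, 25, 25, 24, 28, 22, 41, 33, 75, 21, 5, 9, 189, 233, 234]
thumb x from -115 [33, 29, 30, 31, 30, 24, 26, 22, 26, 22, 22, 26, 37, 51, 48, 32, 78, 40, 14, 4, 179, 229, 230]
thumb y -20..20 [170, 167, 108, 131, 129, 127, 130, 17, 26, 25, 27, 24, 23, 19, 141, 127, 129, 130, 126, 133, 201]
strip x -60 [240, 240, 240, 240, 241, 241, 243, 243, 192, 173, 195, 197, 198, 179, 140, 196, 186, 177, 238, 240]
```

```bash
P="python3 -m pendant"
$P '[[100,[0,-0.02,-0.5],0],[100,[0,-0.02,-1],0],[100,[0,-0.02,-1.4],0],[100,[0,-0.02,-1.4],0]]' |grep -E 'pos|force'
python3 st.py
$P '[[60,[0,0,0],0],[30,[0,0,0],0],[0,[0,0,0],0],[0,[0,0,0],0],[0,[0,0,0],0]]' |grep -E 'force|open'
$P '[[0,[0,0,0],0],[0,[0,0,0],0],[0,[0,0,0],0]]' |grep -E 'force|open'
python3 st.py
```

```text
tool_pos: [0.486, -0.0594, 0.0712]
force: [-0.5, 0.6, -0.6]
ext mm [-96.    0.5  71.2] yaw 1.82 F [-0.5  0.6 -0.6] M [-0.02  0.01 -0.02] 1.0 15.7167
force: [0.1, -0.8, 0.1]
opening: 0.301
force: [-1.2, 8.0, 6.6]
opening: 0.143
ext mm [-95.8   0.9  72. ] yaw 1.81 F [-1.2  8.   6.6] M [1.43 0.04 0.02] 0.143 16.3833
```

```bash
P="python3 -m pendant"
$P '[[0,[0.15,0,0],0],[0,[0.3,0.01,0],0],[0,[0.45,0.01,0],0],[0,[0.6,0.02,0],0],[0,[0.6,0.02,0],0]]' |grep -E 'force'
python3 st.py
$P '[[0,[0.05,0,0],0],[0,[0.1,0,0],0],[0,[0.15,0,0],0],[0,[0.15,0,0],0]]' |grep -E 'force'
python3 st.py
$P '[[0,[0.05,0,0],0],[0,[0.1,0,0],0],[0,[0.1,0,0],0]]' |grep -E 'force'
python3 st.py
```

```text
force: [1.2, 5.0, 1.1]
ext mm [-79.7   1.   72.1] yaw 1.81 F [1.2 5.  1.1] M [ 0.88 -0.2   0.01] 0.154 16.8
force: [-7.3, 2.8, 8.5]
ext mm [-76.8   1.   72. ] yaw 1.81 F [-7.3  2.8  8.5] M [0.66 0.99 0.02] 0.147 17.1333
force: [-14.5, 1.1, 16.7]
ext mm [-76.8   1.1  72. ] yaw 1.82 F [-14.5   1.1  16.7] M [0.02 2.23 0.03] 0.15 17.3833
```

The catch is hard against its stop: 19 mm of travel from about 1 mm, with the force rising and no more motion. I'll release and rise straight up.

```bash
P="python3 -m pendant"
$P '[[0,[-0.04,0,0],0],[0,[-0.04,0,0],0]]' |grep -E 'force'
$P '[[30,[0,0,0],0],[50,[0,0,0],0],[60,[0,0,0],0],[60,[0,0,0],0],[60,[0,0,0],0]]' |grep -E 'force|open'
python3 st.py
$P '[[60,[0,0,0.6],0],[60,[0,0,1.6],0],[60,[0,0,3],0],[60,[0,0,4.4],0],[60,[0,0,5],0]]' |grep -E 'force|pos'
$P '[[60,[0.4,0,1],0],[60,[1,0,2],0],[60,[1.6,0,3],0],[60,[2,0,3],0],[60,[2,0,3],0]]' |grep -E 'force|pos'
python3 - <<'E'
from prof import *
w=snap('wrist','wr10')
print('thumb x -110..-56 step2',prof(w,np.arange(-110,-55,2.),0,.083).astype(int).tolist())
print('strip front x -50..-20',prof(w,np.arange(-50,-20,1.),0,.049).astype(int).tolist())
print('strip y at x -40',prof(w,-40,np.arange(-30,31,2.),.049).astype(int).tolist())
for y in(-45,45): print('plain',y,prof(w,np.arange(-50,-38,1.),y,.043).astype(int).tolist(),'sh',prof(w,np.arange(58,72,1.),y*.95,.043).astype(int).tolist())
E
python3 st.py
```

```text
force: [-1.4, 3.0, 4.4]
force: [0.8, 0.7, 0.1]
opening: 0.601
ext mm [-77.8   1.   72. ] yaw 1.82 F [0.8 0.7 0.1] M [0.03 0.04 0.  ] 0.601 17.9667
tool_pos: [0.5056, -0.0586, 0.2009]
force: [1.0, 0.1, 0.4]
tool_pos: [0.5581, -0.0588, 0.2771]
force: [-0.1, -0.1, -0.7]
thumb x -110..-56 step2 [33, 33, 32, 33, 38, 32, 60, 191, 196, 196, 202, 150, 43, 38, 41, 43, 45, 47, 47, 49, 49, 37, 31, 69, 35, 64, 54, 229]
strip front x -50..-20 [240, 241, 241, 240, 240, 240, 240, 240, 240, 241, 242, 242, 243, 244, 250, 243, 212, 80, 34, 42, 92, 172, 227, 249, 246, 243, 226, 172, 74, 27]
strip y at x -40 [232, 236, 232, 234, 216, 113, 253, 236, 238, 234, 232, 236, 238, 240, 239, 242, 239, 237, 238, 236, 242, 238, 239, 240, 239, 223, 235, 236, 236, 241, 240]
plain -45 [197, 201, 191, 167, 157, 161, 173, 176, 205, 236, 232, 230] sh [238, 238, 238, 238, 239, 243, 243, 208, 166, 117, 125, 209, 251, 255]
plain 45 [204, 199, 182, 148, 147, 177, 243, 248, 245, 236, 237, 238] sh [245, 246, 246, 247, 251, 236, 202, 207, 217, 146, 123, 207, 251, 255]
ext mm [-26.   -0.9 275.7] yaw 1.84 F [-0.9 -0.2 -1.1] M [ 0.03  0.01 -0.04] 0.601 18.85
```

The strip front reads about -33.5, where fully home is -33. My 1 mm back-off while still gripping may have drawn it back slightly. I'll grip again, push home, and this time open while still pressing.

```bash
P="python3 -m pendant"
$P '[[60,[-0.8,0,-1],0],[60,[-1.6,0,-2],0],[60,[-2.05,0,-3],0],[60,[-2.05,0,-4.2],0],[60,[-2.05,0,-5],0]]' |grep pos
$P '[[60,[0,0,-0.2],0],[60,[0,0,-0.2],0]]' |grep pos
python3 st.py
```

```text
tool_pos: [0.5015, -0.0582, 0.1478]
tool_pos: [0.4986, -0.0578, 0.1406]
ext mm [-83.4   1.7 140.6] yaw 1.82 F [-1.   0.1  0.9] M [-0.02  0.03  0.03] 0.6 19.4333
```

```bash
P="python3 -m pendant"
$P '[[60,[0.26,-0.03,-0.6],0],[60,[0.26,-0.03,-1.4],0],[60,[0.26,-0.03,-2.1],0],[60,[0.26,-0.03,-2.7],0],[60,[0.26,-0.03,-2.7],0]]' |grep -E 'pos|force'
python3 st.py
```

```text
tool_pos: [0.504, -0.0584, 0.0718]
force: [-1.3, -0.1, -0.4]
ext mm [-78.    0.9  71.8] yaw 1.83 F [-1.3 -0.1 -0.4] M [ 0.02  0.02 -0.01] 0.598 19.85
```

```bash
P="python3 -m pendant"
$P '[[30,[0,0,0],0],[0,[0,0,0],0],[0,[0,0,0],0],[0,[0,0,0],0],[0,[0,0,0],0]]' |grep -E 'force|open'
$P '[[0,[0.04,0,0],0],[0,[0.08,0,0],0],[0,[0.12,0,0],0],[0,[0.12,0,0],0]]' |grep -E 'force'
python3 st.py
$P '[[0,[0.04,0,0],0],[0,[0.06,0,0],0],[0,[0.06,0,0],0]]' |grep -E 'force'
python3 st.py
$P '[[40,[0.04,0,0],0],[60,[0.02,0,0],0],[60,[0,0,0],0],[60,[0,0,0],0],[60,[0,0,0],0]]' |grep -E 'force|open'
python3 st.py
```

```text
force: [-1.1, 3.7, 8.8]
opening: 0.148
force: [-11.3, -1.2, 3.4]
ext mm [-76.3   1.2  73.3] yaw 1.83 F [-11.3  -1.2   3.4] M [-0.12  1.67 -0.  ] 0.149 20.6
force: [-9.0, -1.4, -0.6]
ext mm [-76.3   1.2  73.3] yaw 1.84 F [-9.  -1.4 -0.6] M [-0.32  1.33  0.01] 0.147 20.85
force: [0.5, 0.4, -0.5]
opening: 0.599
ext mm [-75.9   1.1  73.5] yaw 1.84 F [ 0.5  0.4 -0.5] M [ 0.01 -0.05  0.04] 0.599 21.2667
```

Home against the stop, and released while still pressing. I'll rise well clear and make the final checks.

```bash
P="python3 -m pendant"
$P '[[60,[0,0,0.6],0],[60,[0,0,1.6],0],[60,[0,0,3],0],[60,[0,0,4.4],0],[60,[0,0,5],0]]' |grep -E 'force'
$P '[[60,[0.4,0,1],0],[60,[1,0,2],0],[60,[1.6,0,3],0],[60,[2,0,3],0],[60,[2,0,3],0]]' |grep -E 'force|pos'
$P '[[60,[0,0,0],0],[60,[0,0,0],0]]' >/dev/null
python3 - <<'E'
from prof import *
w=snap('wrist','wr11');a=snap('top','top11')
print('strip front x -40..-25',[prof(w,np.arange(-40,-24,.5),y,.049).astype(int).tolist() for y in(-10,0,10)])
old=load('wr10');print('before',prof(old,np.arange(-40,-24,.5),0,.049).astype(int).tolist())
for y in(-45,45): print('plain',y,prof(w,np.arange(-50,-38,1.),y,.043).astype(int).tolist(),'sh',prof(w,np.arange(58,72,1.),y*.95,.043).astype(int).tolist())
# bystanders: change between first and last top view
d=cv2.absdiff(load('top0')['frame'],a['frame']).max(2)
for n,(x,y,r) in dict(tape=(303,143,17),cassette=(304,181,9),forceps=(308,227,26),timer=(172,213,16),box=(175,168,15),pinkA=(115,234,30),pinkB=(238,244,30)).items():
    p=d[y-r:y+r,x-r:x+r];print(n,int(np.percentile(p,95)),int(p.max()))
E
python3 st.py
```

```text
force: [1.8, 0.4, 1.0]
tool_pos: [0.5601, -0.0585, 0.2789]
force: [-0.5, 0.6, 0.2]
strip front x -40..-25 [[234, 234, 235, 235, 235, 235, 235, 236, 237, 239, 242, 246, 235, 222, 206, 145, 84, 36, 26, 16, 38, 100, 162, 200, 224, 248, 250, 246, 242, 245, 249, 249], [241, 241, 241, 241, 241, 242, 242, 243, 243, 246, 248, 251, 241, 230, 215, 146, 78, 28, 37, 45, 73, 126, 179, 211, 230, 248, 250, 247, 244, 247, 250, 250], [241, 241, 242, 242, 242, 242, 242, 243, 244, 246, 248, 251, 241, 229, 215, 150, 85, 36, 42, 48, 72, 123, 175, 207, 227, 247, 249, 245, 242, 245, 248, 249]]
before [242, 242, 242, 242, 243, 243, 244, 247, 250, 253, 243, 233, 212, 146, 80, 39, 34, 30, 42, 67, 92, 130, 172, 214, 227, 239, 249, 247, 246, 244, 243, 242]
plain -45 [200, 202, 174, 149, 130, 154, 179, 205, 231, 237, 232, 231] sh [237, 237, 238, 238, 240, 246, 213, 175, 210, 190, 143, 177, 255, 254]
plain 45 [203, 203, 175, 152, 146, 183, 211, 221, 236, 241, 239, 239] sh [246, 246, 247, 247, 249, 246, 227, 207, 212, 163, 135, 182, 255, 255]
tape 11 13
cassette 10 12
forceps 7 12
timer 11 13
box 10 14
pinkA 11 15
pinkB 10 14
ext mm [-22.9  -0.9 278. ] yaw 1.85 F [ 0.  -0.3 -0.4] M [0.02 0.02 0.04] 0.604 22.3667
```

```bash
python3 -c "
from rig import ctrl
print(ctrl.close_job())"
```

```text
the job is handed in; nothing more can be done
None
```

The filter plate is in the bay, flat and flush by my measurements, and the catch is fully home over its free edge. I handed the job in at about 22 s of the 48 s allowed; no verdict came back.

**How it was done:**
- I gripped the plate by the ends of its handle fin and tilted it about 6–7° by pressing its plain edge on the open catch strip.
- I slid the tongue under the lip and lowered the plate in 1–2 mm steps while still holding it, until it lay level.
- I then gripped the catch's thumb piece and pushed it to its stop.

**Last checks:**
- **Plate:** there are dark gaps all round it. Its plain edge is at x ≈ -44 mm and its shoulder at about 64 mm, which is the 108 mm expected of a level plate at rim height. Held in the jaws, it slid 3.5 mm in the bay without changing height.
- **Catch:** the strip front is at about -32.5 mm, where fully home is -33 mm. It stopped hard, with about 10 N against it.
- **Other things on the bench:** tape roll, forceps, cassette, timer, coverslip box and both pink plates look unchanged from the first top picture.

**What disagreed or went wrong:**
- Before release, one measurement of the plain edge's height was unclear by about 2 mm. The slide test and the later edge check settled it.
- On the first push I drew the catch back about 1 mm while letting go. I pushed it home again and released it while still pressing.
- The wrist force reached about 43 N during the tilting press, within the 120 N limit.
- The picture viewer ran out, so everything after the plate was seated was checked by numbers rather than by eye.

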